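# Hold the food-waste caddy open, then close it softly

## Robot

A 6-joint arm with a two-finger parallel gripper is mounted at the origin on the work surface. World frame = base frame: x ahead of the robot, y to its left, z up, the work surface at z = 0. Lengths are in m, angles in rad, forces in N, time in s.
With the tool pointing down it reaches from about 0.375 to 0.825 m from the base axis. Payload 5.5 kg.
Tool frame: the origin (TCP) lies on the centre line of the jaws, within the pads' length; the fingertips stand robot.tip_extent ahead of it and the grasp point (between the pads) lies 6 mm ahead of it (robot.tip_extent is the distance from the TCP to the fingertips, in m); z points along the fingers, y is the direction in which the jaws open and shut (so a half turn about z gives the same grasp; the last joint's range is limited). The gripper opens to 85 mm and grips with 20 to 120 N. Pads are 22 mm wide; open, the fingers measure 114 mm over their backs; the gripper's body (76 mm by 85 mm) begins 54 mm behind the grasp point. The pads swing forward as they close: fully open they stand 13 mm farther back than shut.
Start: joints at [-1.322, 0.314, -0.047, 1.21, 0, 1.571], TCP at [0.148, -0.582, 0.256] pointing down, gripper open.
Joint ranges: [-2.67, 2.67], [-0.69, 1.73], [-1.03, 1.25], [-2.08, 2.16], [-1.42, 1.45], [-3.14, 3.14]. Speed limits (rad/s): [2.39, 2.39, 3.01, 3.14, 3.14, 3.14].

## Interface

Orientations are given as a unit quaternion [w, x, y, z].
In Python, from bench import robot gives the robot as it stands. The module is installed in compiled form; this text tells all that it offers.
- The arm moves only by the tool drive_tool, never from a script. Its argument "rows" is a list of rows, each an object with "hand": the closure, from 0 (fully open) to 1 (shut); "xyz": the shift along the tool's x, y, z in cm, a list of three; "spin": the turn about the tool's z in degrees. A call has exactly 10 rows; each row is the pose to reach, as a shift and turn from the pose commanded when the call began, along the tool's axes at that moment; what a row does not reach only later rows make up. A row lasts 1/12 s, in which the tool goes at most 41.7 mm and 7.16 degrees, less where a joint would pass 70% of its speed; a pose out of reach is approached as far as the arm can. A call with a gripper value outside its range is refused whole. The fingers move at their own pace and stop on an object; the grip force is fixed at half the most. Time passes only in rows, so rows that repeat a pose let the fingers close, or fill a call up. It gives the time, the measured TCP pose, the force and the opening at its end, in the units of the state.
- robot.get_state(): the state, without advancing time (a new reading comes with each control period).
- robot.get_image(name): name is "side" or "top" or "wrist"; returns a dict with "frame" (480x640x3 uint8, red, green, blue), "vertical_fov" (degrees; the focal length in pixels is half the picture's height over the tangent of half this angle, whatever the lens; pixels are square), "cx", "cy" (the principal point, pixels), "eye" and "rotation" of the camera in the world. Camera axes: x right, y down, z forward; pixel columns grow to the right and rows downward; lengths in m; the calibration is good to about 2 mm. A picture is of the moment at which its call begins. There is no depth.
- robot.job_done(): hands the job in, once; it reports no verdict.
Trained networks look in the newest picture that a camera, given by its name, has taken for a name from the list of things; names that differ only in an ending like _2 or _b are one class to them, and where a whole thing is asked for, a point or a joint stands for the part that bears it (a point fixed in the world has none). Each returns a list of dicts, best first, with "conf" (0 to 1); they miss things now and then, are a little off and sometimes report something else, mostly with a low value. They report only what shows in the picture. A call takes as long as a camera call.
- robot.masks_of(query, camera): "mask" (480x640 bool, what is visible of it).
- robot.landmark_of(query, camera): "point" ([x, y, z] in m, in world coordinates, good to about 4 mm: a listed point, or the origin of a listed thing).
The state is a dict: "time": time; "qpos": joint angles; "dq": joint speeds; "joint_efforts": joint torques, N m; "tool_pos": TCP position; "tcp_rot": TCP orientation; "ft_force": force on the tool from outside, world axes, zero at the start; "torque": the same for the moment, N m; "width": finger opening in m.
Only numpy, scipy, OpenCV 4.12 (cv2) and the standard library are available. Lean on these libraries where they do the work, as an engineer would, in place of code of your own. Each camera call takes 0.05 s, during which the arm holds its last target.

## Task

A pupil is about to tip peelings into the food-waste caddy, the one with the green lid and green lever pad. Press its lever all the way down with the fingertips so the lid stands wide open, keep it there for about three seconds, then let the lever come up slowly under your fingers, over two seconds or more, so that the lid comes down softly without slamming, and leave it shut. Work it by the lever alone: do not touch either lid, leave the grey caddy shut, and do not shift or pick up anything else.

Things in the scene. Friction and masses are not known exactly. Their poses are not given: they have to be found in the camera images.
- green_pad (a point): Centre of the top face of the GREEN lever pad, the place to press. It moves with the lever: lid shut, it is 133 mm above the table; lever fully down, about 79 mm. The pad face slopes: with the lever up it rises outward, away from the caddy, by 0.25 rad; fully down it drops outward by 0.25 rad. The point's own x axis is level, towards the caddy, when the lever is up.
- green_pivot (a point): Middle of the green lever's pivot, fixed on the front of the green-lidded caddy, 100 mm above the table; the axis is level, along y. x points level from the lever side into the caddy, z up; the lever sticks out along -x. The arm is straight; the pad, 70 mm wide, 50 mm along the arm and 12 mm thick, has its centre 110 mm out from the pivot and its top face 6 mm above the arm's centre line.
- green_caddy: The green-lidded caddy: a fixed grey bin, 170 mm (x) by 210 mm (y), 152 mm high with its lid shut. Origin at the centre of its underside, x pointing from its lever side to its lid hinge. Its front wall is 12 mm behind the pivot; two steel cheeks beside the pivot are 117 mm high.
- grey_caddy: The other caddy, same shape with grey lid and grey pad, fixed. Origin and axes as for the green one. Leave it alone.
- green_lever (a joint): Angle of the green lever: 0 up (lid shut), 0.5 rad fully down on a firm rubber stop (pushing 5 mm further takes some 20 N more). Pressing on the pad takes about 4 to 10 N, and the lever springs back up with nearly that force whenever it is let go, so the lid slams.
- green_lid (a joint): Angle of the green lid, 184 x 222 mm, hinged along the far edge of its caddy: 0 shut, 1.1 rad wide open. It is linked to the lever and always turns 2.2 times the lever's angle. More than 0.95 counts as wide open.
- grey_lever (a joint): Angle of the lever of the other caddy, same make, with grey lid and pad; 0 up. Leave it alone.
- grey_lid (a joint): Angle of the grey lid of the other caddy; 0 shut. Must stay shut.
- timer: Loose kitchen timer, white with a blue grip on top, 68 mm across, 53 mm high, between the two levers; origin at the centre of its underside. Leave it standing.
- spice_jar: Loose amber glass spice jar with red cap, 48 mm across, 100 mm high, between the caddies; origin at the centre of its underside. Leave it standing.
- mixing_bowl: Loose white mixing bowl, 210 mm across, 140 mm high, at the right; origin at the centre of its underside. Leave it standing.
- nut_bowl: Loose glass bowl of nuts, 140 mm across, 55 mm high, at the left; origin at the centre of its underside. Leave it standing.
- butter_bowl: Loose glass bowl of butter lumps, 140 mm across, 55 mm high, at the left; origin at the centre of its underside. Leave it standing.
- mug: Loose blue mug, 80 mm across, 90 mm high, near right; origin at the centre of its underside. Leave it standing.

How it is judged:
On the way, in this order (a step that is already met when the one before it is completed fails the run):
1. the green lid stands wide open (beyond 0.95 rad) for 2.5 s (value of joint green_lid above 0.95 rad), for 2.5 s.
2. the green lid is shut again (value of joint green_lid below 0.04 rad), for 0.3 s.
At the end, for the whole second after the job is handed in: The green lid and its lever are back at rest, lid shut within 0.04 rad and lever up within 0.02 rad, and the grey lid is shut within 0.04 rad (value of joint each of green_lid, grey_lid below 0.04 rad and value of joint green_lever below 0.02 rad); the robot touches nothing.
It fails at once if the green lid slams: it falls faster than 1.6 rad/s (velocity of joint green_lid below -1.6 rad/s).
It fails at once if the grey caddy is opened (value of joint grey_lid above 0.12 rad).
It fails at once if a lid is touched (contact force between any of the arm, the fingers and green_lid above 0.5 N or contact force between any of the arm, the fingers and grey_lid above 0.5 N).
It fails at once if a bystander is shifted by more than 15 mm or picked up (distance of any of timer, spice_jar, mixing_bowl, nut_bowl, butter_bowl, mug from where it was at the start of the episode above 0.015 m).
It also fails if it takes over 51 s, if anything falls off the work surface, if the arm or the gripper's body presses on something with over 40 N, if the wrist force passes 120 N, or if a joint passes its speed limit or range.

## Working session

There is one attempt and no reset: what is moved stays moved. The work goes in short steps, Python scripts to look and compute and a tool call to move; the robot and the scene stay as the last step left them, time stands still between calls to the robot, and variables do not carry over. Pictures are saved under pics/ and viewed, and the job is handed in when it is done.

Besides the shell and the picture viewer there is one more tool, called after "Emit:" by a JSON object that holds its "api" and its "payload", one argument or row to a line. drive_tool: Moves the arm, as the interface text tells. Its arguments: {"type":"object","properties":{"rows":{"type":"array"}},"required":["rows"]}

```bash
mkdir -p pics; python3 - <<'E'
from bench import robot
import cv2
s=robot.get_state(); print(s); print(robot.tip_extent)
for c in ("side","top","wrist"):
    i=robot.get_image(c); cv2.imwrite(f"pics/{c}0.png",i["frame"][:,:,::-1])
    print(c,i["eye"],i["vertical_fov"])
    for q in ("green_pad","green_pivot","green_caddy","grey_caddy","timer","spice_jar","mixing_bowl","mug"):
        print(q,[(d["conf"],d["point"]) for d in robot.landmark_of(q,c)][:2])
E
```

```text
{'time': 0.0, 'qpos': array([-1.32203713e+00,  3.14227025e-01, -4.80588975e-02,  1.21020107e+00,
        4.27630041e-05,  1.57079483e+00]), 'dq': array([ 0.00245222,  0.00140511,  0.00236193, -0.00031376,  0.00024931,
        0.00040497]), 'joint_efforts': array([ 1.00654139e-03, -5.39589071e+01,  3.39752269e+01,  1.92850165e-02,
        1.47874071e-04,  1.02381114e-05]), 'tool_pos': array([ 0.14760391, -0.58101743,  0.25544278]), 'tcp_rot': array([-8.41455718e-04,  9.92274379e-01,  1.24059828e-01, -8.36543950e-05]), 'ft_force': array([-0.7330399 , -0.77713245, -0.35456767]), 'torque': array([-0.01927579, -0.00267403,  0.06780627]), 'width': 0.08550146784510818}
0.025
side [0.38681236 1.06329171 1.06406745] 48.72291739127632
green_pad []
green_pivot [(0.83, [0.5472, 0.2033, 0.0965]), (0.51, [0.3737, 0.5077, -0.0031])]
green_caddy [(0.92, [0.6519, 0.2225, -0.0013])]
grey_caddy [(0.81, [0.6499, -0.2595, 0.0013]), (0.51, [0.5855, -0.0022, -0.0018])]
timer [(0.94, [0.4314, 0.0097, -0.0018])]
spice_jar [(0.69, [0.5821, -0.001, -0.002])]
mixing_bowl [(0.58, [0.5143, -0.5407, -0.0012])]
mug [(0.96, [0.2977, -0.3547, 0.0027])]
top [ 0.36189709 -0.04589097  1.48879429] 53.36144086460921
green_pad [(0.88, [0.4415, 0.1962, 0.1327])]
green_pivot [(0.58, [0.5544, 0.2093, 0.1026])]
green_caddy []
grey_caddy []
timer [(0.62, [0.4354, 0.0104, 0.0007])]
spice_jar [(0.63, [0.5847, -0.0004, -0.0042])]
mixing_bowl [(0.82, [0.5167, -0.5458, 0.0047])]
mug [(0.85, [0.2954, -0.3591, 0.0002])]
wrist [ 0.22102464 -0.56268838  0.37326349] 68.43411672321744
green_pad []
green_pivot []
green_caddy []
grey_caddy []
timer []
spice_jar []
mixing_bowl []
mug []
```

View pics/top0.png

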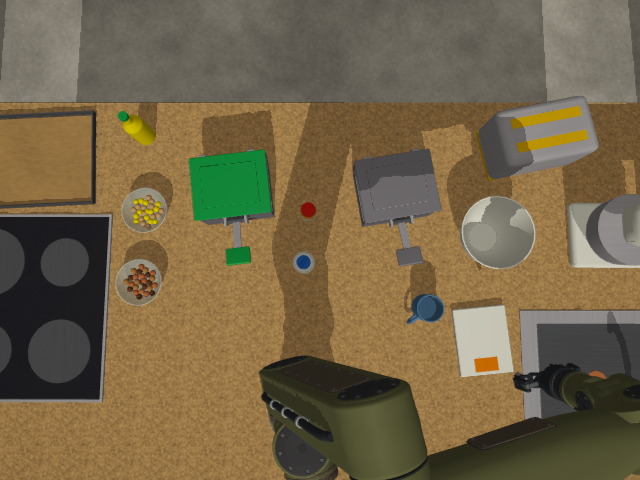

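View pics/side0.png

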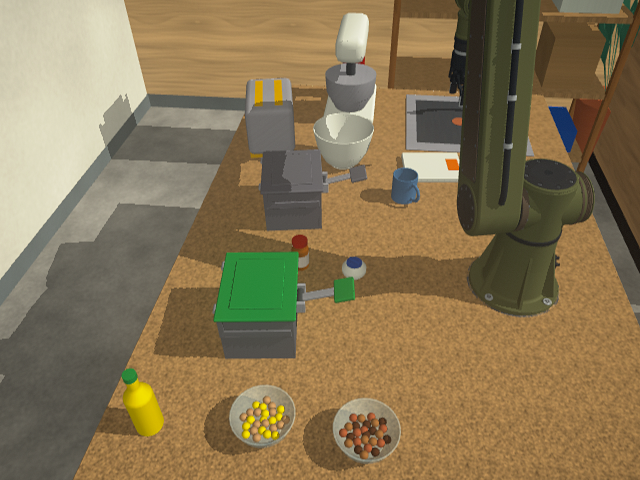

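The top view shows the green pad at about (238,256) and the grey pad at about (408,256). The timer is at (304,262) and the jar at (308,210). In the side view the green pad is at about (344,290). I'll pin the pad down by colour.

```bash
cat > h.py <<'E'
import numpy as np, cv2
def ray(i,u,v):
    f=240/np.tan(np.radians(i["vertical_fov"])/2)
    return np.array(i["rotation"])@np.array([(u-i["cx"])/f,(v-i["cy"])/f,1])
def atz(i,u,v,z):
    d=ray(i,u,v); e=np.array(i["eye"]); return e+d*(z-e[2])/d[2]
def green(i,box):
    x0,y0,x1,y1=box; hsv=cv2.cvtColor(i["frame"],cv2.COLOR_RGB2HSV)
    m=cv2.inRange(hsv,(45,120,40),(80,255,255)); k=np.zeros_like(m); k[y0:y1,x0:x1]=m[y0:y1,x0:x1]
    return k
E
python3 - <<'E'
from bench import robot
from h import *
for c,b in (("top",(215,238,262,275)),("side",(325,270,365,310))):
    i=robot.get_image(c); k=green(i,b); ys,xs=np.nonzero(k)
    r=cv2.minAreaRect(np.c_[xs,ys].astype(np.float32))
    print(c,len(xs),xs.mean(),ys.mean(),r,atz(i,xs.mean(),ys.mean(),.132))
    if c=="top": print([atz(i,*p,.133) for p in cv2.boxPoints(r)])
    for q in ("green_pad","green_pivot","green_caddy"):
        print(q,[(d["conf"],d["point"]) for d in robot.landmark_of(q,c)][:2])
i=robot.get_image("top")
print("lever mid", atz(i,236.5,235,.11), "lid corners",[atz(i,*p,.152) for p in((190,158),(267,150),(272,213),(194,220))])
E
```

```text
Traceback (most recent call last):
  File "h.py", line 6, in atz
    d=ray(i,u,v); e=np.array(i["eye"]); return e+d*(z-e[2])/d[2]
  File "h.py", line 4, in ray
    return np.array(i["rotation"])@np.array([(u-i["cx"])/f,(v-i["cy"])/f,1])
           ~~~~~~~~~~~~~~~~~~~~~~~^~~~~~~~~~~~~~~~~~~~~~~~~~~~~~~~~~~~~~~~~~
ValueError: matmul: Input operand 1 has a mismatch in its core dimension 0, with gufunc signature (n?,k),(k,m?)->(n?,m?) (size 3 is different from 4)
```

```bash
sed -i 's/return np.array(i\["rotation"\])@np.array(\(.*\))$/return R.from_quat(np.roll(i["rotation"],-1)).apply(\1)/; 1a from scipy.spatial.transform import Rotation as R' h.py; 
python3 - <<'E'
from bench import robot
from h import *
for c,b in (("top",(215,238,262,275)),("side",(325,270,365,310))):
    i=robot.get_image(c); k=green(i,b); ys,xs=np.nonzero(k)
    r=cv2.minAreaRect(np.c_[xs,ys].astype(np.float32))
    print(c,len(xs),xs.mean(),ys.mean(),r,atz(i,xs.mean(),ys.mean(),.132))
    if c=="top": print([atz(i,*p,.133) for p in cv2.boxPoints(r)])
    for q in ("green_pad","green_pivot","green_caddy"):
        print(q,[(d["conf"],d["point"]) for d in robot.landmark_of(q,c)][:2])
i=robot.get_image("top")
print("lever mid", atz(i,236.5,235,.11), "lid corners",[atz(i,*p,.152) for p in((190,158),(267,150),(272,213),(194,220))])
E
```

```text
top 404 237.67079207920793 255.68564356435644 ((237.51539611816406, 255.62307739257812), (16.49661636352539, 24.682912826538086), 82.87498474121094) [0.44470814 0.19379958 0.132     ]
[array([0.46373653, 0.23228373, 0.133     ]), array([0.47254354, 0.16266086, 0.133     ]), array([0.42597855, 0.15598709, 0.133     ]), array([0.41722992, 0.22533568, 0.133     ])]
green_pad [(0.85, [0.447, 0.1974, 0.1329])]
green_pivot [(0.81, [0.5544, 0.2061, 0.101])]
green_caddy []
side 464 343.7478448275862 289.53879310344826 ((343.5544738769531, 289.5445861816406), (23.482879638671875, 20.895780563354492), 84.2894058227539) [0.44671685 0.20232196 0.132     ]
green_pad [(0.85, [0.4475, 0.1942, 0.137])]
green_pivot [(0.75, [0.5491, 0.2063, 0.0994])]
green_caddy [(0.74, [0.6485, 0.2226, -0.0016])]
lever mid [0.50616027 0.20236715 0.11      ] lid corners [array([0.72397874, 0.33324563, 0.152     ]), array([0.74756108, 0.11232316, 0.152     ]), array([0.56446277, 0.09557653, 0.152     ]), array([0.54431458, 0.31601879, 0.152     ])]
```

Emit:
{"api": "drive_tool", "payload": {
  "rows": [
    {"hand": 1, "xyz": [1.5, -0.6, -0.1], "spin": -2},
    {"hand": 1, "xyz": [4.5, -1.9, -0.3], "spin": -6},
    {"hand": 1, "xyz": [8, -3.4, -0.5], "spin": -10},
    {"hand": 1, "xyz": [11.5, -5, -0.8], "spin": -14},
    {"hand": 1, "xyz": [15, -6.5, -1], "spin": -18},
    {"hand": 1, "xyz": [18.5, -8, -1.2], "spin": -22},
    {"hand": 1, "xyz": [22, -9.5, -1.5], "spin": -26},
    {"hand": 1, "xyz": [25.5, -11, -1.8], "spin": -30},
    {"hand": 1, "xyz": [28.5, -12.4, -2], "spin": -34},
    {"hand": 1, "xyz": [30, -13, -2], "spin": -36}
  ]
}}

```text
time: 2.68
tool_pos: [0.4093, -0.3792, 0.277]
tcp_rot: [0.0, 0.904, 0.427, 0.001]
ft_force: [0.6, -0.4, -0.5]
width: 0.0004
```

```bash
cat >> h.py <<'E'
def to(s,target,yaw=None):
    r=R.from_quat(np.roll(s["tcp_rot"],-1)); M=r.as_matrix()
    print("tcp",s["tool_pos"].round(4),"toolx yaw deg",np.degrees(np.arctan2(M[1,0],M[0,0])).round(2),"z",M[:,2].round(3),"q",s["qpos"].round(2),"F",s["ft_force"].round(2),"w",s["width"],"t",s["time"])
    print("shift cm",(M.T@(np.array(target)-s["tool_pos"])*100).round(2))
E
python3 -c "
from h import *
from bench import robot
print(robot.tip_extent)
to(robot.get_state(),[.445,.195,.25])"
```

```text
0.025
tcp [ 0.4093 -0.3792  0.277 ] toolx yaw deg 50.62 z [ 0.002  0.    -1.   ] q [-0.75  0.23 -0.12  1.23  0.    1.51] F [ 0.59 -0.44 -0.5 ] w 0.00042558229588972925 t 2.6833
shift cm [ 46.65 -33.68   2.71]
```

Emit:
{"api": "drive_tool", "payload": {
  "rows": [
    {"hand": 1, "xyz": [1.2, -0.8, 0], "spin": -1},
    {"hand": 1, "xyz": [3.6, -2.6, 0], "spin": -3},
    {"hand": 1, "xyz": [6.4, -4.6, 0], "spin": -6},
    {"hand": 1, "xyz": [9.2, -6.6, 0], "spin": -9},
    {"hand": 1, "xyz": [12, -8.6, 0], "spin": -12},
    {"hand": 1, "xyz": [14.8, -10.6, 0], "spin": -15},
    {"hand": 1, "xyz": [17.6, -12.6, 0], "spin": -18},
    {"hand": 1, "xyz": [20.4, -14.7, 0], "spin": -21},
    {"hand": 1, "xyz": [22.6, -16.3, 0], "spin": -23},
    {"hand": 1, "xyz": [23.5, -17, 0], "spin": -24}
  ]
}}

```text
time: 3.52
tool_pos: [0.4249, -0.0897, 0.2763]
tcp_rot: [-0.0, 0.796, 0.605, 0.0]
ft_force: [1.6, -0.4, 1.0]
width: -0.0004
```

```bash
python3 -c "
from h import *
from bench import robot
to(robot.get_state(),[.445,.195,.22])"
```

```text
tcp [ 0.4249 -0.0897  0.2763] toolx yaw deg 74.44 z [-0.     0.001 -1.   ] q [-0.21 -0.01 -0.38  1.2   0.    1.63] F [ 1.65 -0.38  1.04] w -0.0004243149973727649 t 3.5167
shift cm [27.96 -5.7   5.66]
```

Emit:
{"api": "drive_tool", "payload": {
  "rows": [
    {"hand": 1, "xyz": [1.4, -0.3, 0], "spin": -1},
    {"hand": 1, "xyz": [4.2, -0.9, 0], "spin": -3},
    {"hand": 1, "xyz": [7.6, -1.5, 0.5], "spin": -6},
    {"hand": 1, "xyz": [11, -2.2, 1], "spin": -9},
    {"hand": 1, "xyz": [14.6, -3, 2], "spin": -12},
    {"hand": 1, "xyz": [18.2, -3.7, 3], "spin": -15},
    {"hand": 1, "xyz": [21.8, -4.4, 4], "spin": -18},
    {"hand": 1, "xyz": [25, -5.1, 5], "spin": -20},
    {"hand": 1, "xyz": [27.2, -5.5, 5.5], "spin": -22},
    {"hand": 1, "xyz": [28, -5.7, 5.7], "spin": -23}
  ]
}}

```text
time: 4.35
tool_pos: [0.4463, 0.1947, 0.2183]
tcp_rot: [-0.0, 0.66, 0.752, -0.0]
ft_force: [-0.2, -0.2, 0.4]
width: 0.0
```

```bash
python3 - <<'E'
from h import *
from bench import robot
for c in ("top","side","wrist"):
    i=robot.get_image(c); f=i["frame"][:,:,::-1].copy()
    if c=="side": f=cv2.resize(f[200:350,230:430],None,fx=4,fy=4,interpolation=cv2.INTER_CUBIC)
    cv2.imwrite(f"pics/{c}1.png",f)
    for q in ("green_pad","green_pivot"):
        print(c,q,[(d["conf"],d["point"]) for d in robot.landmark_of(q,c)][:2])
to(robot.get_state(),[.445,.195,.16])
E
```

```text
top green_pad [(0.55, [0.4451, 0.1955, 0.1345])]
top green_pivot [(0.92, [0.5523, 0.2109, 0.1008]), (0.58, [0.5933, 0.4974, 0.0031])]
side green_pad [(0.82, [0.4466, 0.194, 0.1341])]
side green_pivot [(0.9, [0.5497, 0.2044, 0.0981])]
wrist green_pad []
wrist green_pivot [(0.81, [0.5514, 0.2066, 0.1011])]
tcp [0.4474 0.1917 0.2197] toolx yaw deg 97.14 z [ 0.001  0.    -1.   ] q [ 0.4   0.12 -0.38  1.07 -0.    1.85] F [ 0.3   0.19 -0.19] w -0.00018975466264681062 t 4.8
shift cm [ 0.36 -0.2   5.97]
```

View pics/side1.png

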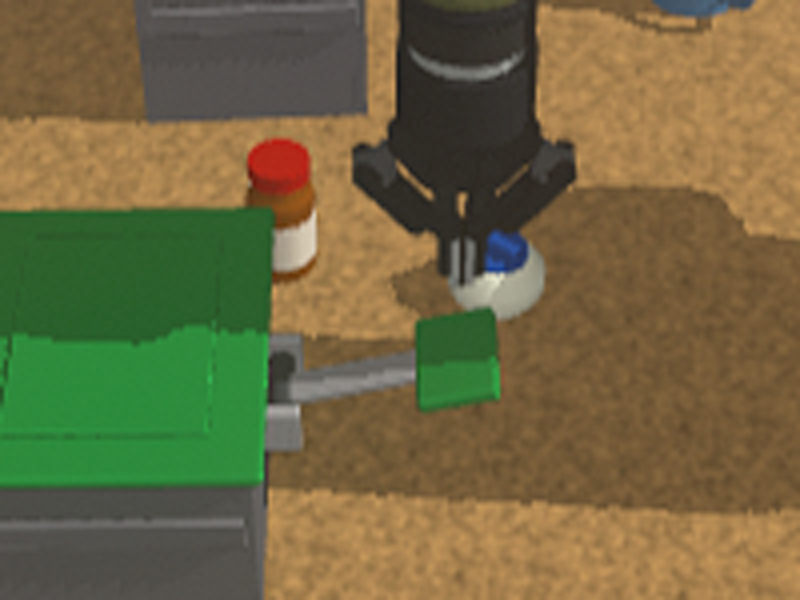

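View pics/wrist1.png

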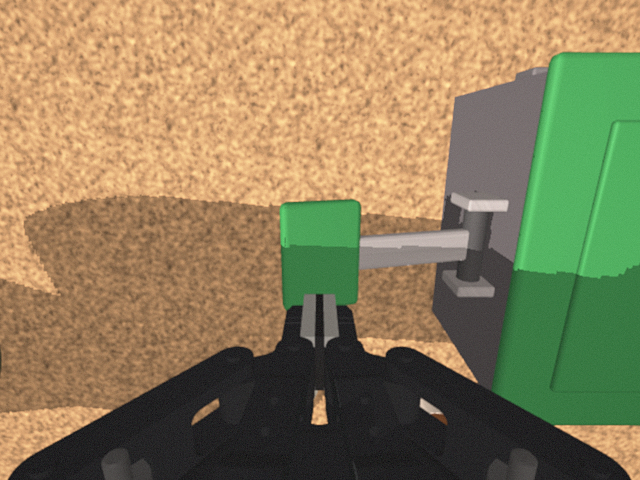

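The wrist and side views show the shut fingertips above the green pad (wrist view (320,300)), with nothing in the way. I'll go down close to it.

Emit:
{"api": "drive_tool", "payload": {
  "rows": [
    {"hand": 1, "xyz": [0.1, -0.1, 0.3], "spin": 0},
    {"hand": 1, "xyz": [0.3, -0.2, 1], "spin": 0},
    {"hand": 1, "xyz": [0.3, -0.4, 1.8], "spin": 0},
    {"hand": 1, "xyz": [0.3, -0.4, 2.6], "spin": 0},
    {"hand": 1, "xyz": [0.3, -0.4, 3.4], "spin": 0},
    {"hand": 1, "xyz": [0.3, -0.4, 4.2], "spin": 0},
    {"hand": 1, "xyz": [0.3, -0.4, 4.8], "spin": 0},
    {"hand": 1, "xyz": [0.3, -0.4, 5.2], "spin": 0},
    {"hand": 1, "xyz": [0.3, -0.4, 5.4], "spin": 0},
    {"hand": 1, "xyz": [0.3, -0.4, 5.4], "spin": 0}
  ]
}}

```text
time: 5.63
tool_pos: [0.4426, 0.1951, 0.1648]
tcp_rot: [-0.0, 0.661, 0.75, -0.0]
ft_force: [-0.3, -0.1, -0.6]
width: -0.0002
```

```bash
python3 - <<'E'
from h import *
from bench import robot
i=robot.get_image("wrist"); cv2.imwrite("pics/wrist2.png",i["frame"][:,:,::-1])
i=robot.get_image("side"); cv2.imwrite("pics/side2.png",cv2.resize(i["frame"][200:350,230:430,::-1],None,fx=4,fy=4))
to(robot.get_state(),[.443,.195,.102])
E
```

```text
tcp [0.443  0.1952 0.1655] toolx yaw deg 97.25 z [ 0.  0. -1.] q [ 0.42  0.16 -0.46  0.95 -0.    1.86] F [-0.97 -0.83  0.73] w 5.0870641726534534e-05 t 5.7333
shift cm [-0.02 -0.    6.35]
```

View pics/side2.png

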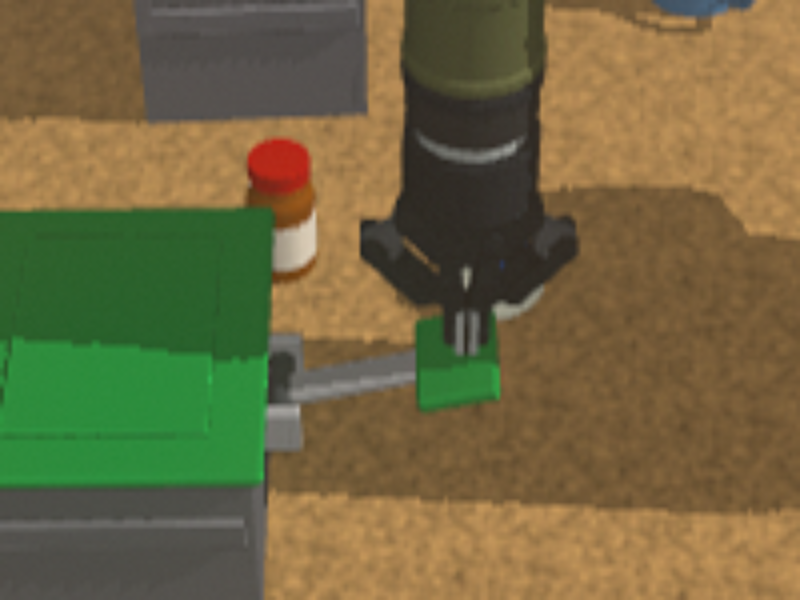

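View pics/wrist2.png

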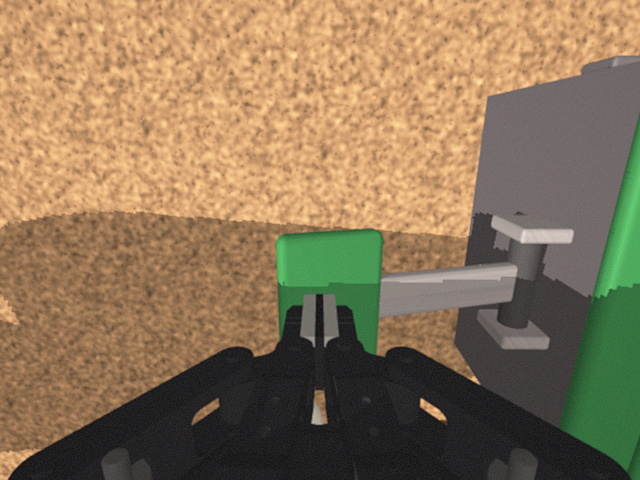

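The fingertips are about 7 mm above the middle of the pad (side view (465,350)). I'll start pressing.

Emit:
{"api": "drive_tool", "payload": {
  "rows": [
    {"hand": 1, "xyz": [0, 0, 0.3], "spin": 0},
    {"hand": 1, "xyz": [0, 0, 0.6], "spin": 0},
    {"hand": 1, "xyz": [0, 0, 1], "spin": 0},
    {"hand": 1, "xyz": [0, 0, 1.4], "spin": 0},
    {"hand": 1, "xyz": [0, 0, 1.8], "spin": 0},
    {"hand": 1, "xyz": [0, 0, 2.2], "spin": 0},
    {"hand": 1, "xyz": [0, 0, 2.6], "spin": 0},
    {"hand": 1, "xyz": [0, 0, 3], "spin": 0},
    {"hand": 1, "xyz": [0, 0, 3.3], "spin": 0},
    {"hand": 1, "xyz": [0, 0, 3.4], "spin": 0}
  ]
}}

```text
time: 6.57
tool_pos: [0.4418, 0.1952, 0.1309]
tcp_rot: [-0.001, 0.661, 0.751, -0.0]
ft_force: [-5.0, 0.7, 6.0]
width: -0.0001
```

```bash
python3 - <<'E'
from h import *
from bench import robot
i=robot.get_image("side"); cv2.imwrite("pics/side3.png",i["frame"][:,:,::-1])
to(robot.get_state(),[.443,.195,.100])
E
```

```text
tcp [0.4419 0.1951 0.1309] toolx yaw deg 97.27 z [-0.002  0.    -1.   ] q [ 0.42  0.19 -0.51  0.87  0.    1.86] F [-4.31 -0.06  4.08] w 2.450327246195031e-05 t 6.6167
shift cm [-0.03  0.11  3.09]
```

View pics/side3.png

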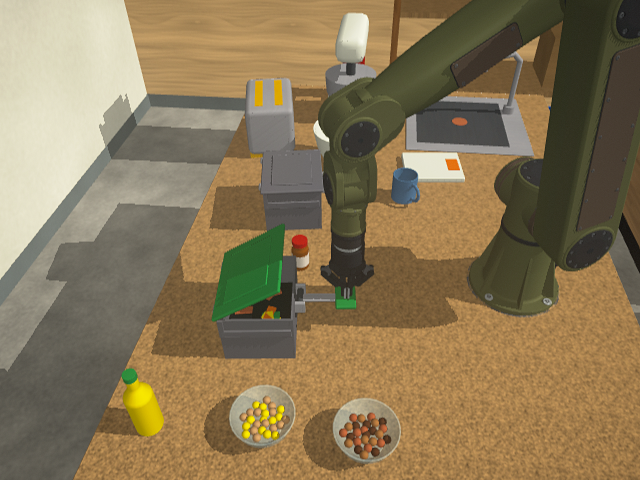

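The lid is about half open (side view (255,270)) and the tips are on the pad. I'll press on to the stop.

Emit:
{"api": "drive_tool", "payload": {
  "rows": [
    {"hand": 1, "xyz": [0, 0, 0.3], "spin": 0},
    {"hand": 1, "xyz": [0, 0, 0.7], "spin": 0},
    {"hand": 1, "xyz": [0, 0, 1.1], "spin": 0},
    {"hand": 1, "xyz": [0, 0, 1.5], "spin": 0},
    {"hand": 1, "xyz": [0, 0, 1.9], "spin": 0},
    {"hand": 1, "xyz": [0, 0, 2.3], "spin": 0},
    {"hand": 1, "xyz": [0, 0, 2.6], "spin": 0},
    {"hand": 1, "xyz": [0, 0, 2.8], "spin": 0},
    {"hand": 1, "xyz": [0, 0, 2.9], "spin": 0},
    {"hand": 1, "xyz": [0, 0, 2.9], "spin": 0}
  ]
}}

```text
time: 7.45
tool_pos: [0.4443, 0.1955, 0.1035]
tcp_rot: [0.001, 0.661, 0.75, 0.001]
ft_force: [-1.5, -1.2, 14.4]
width: 0.0
```

```bash
python3 - <<'E'
from h import *
from bench import robot
i=robot.get_image("side"); cv2.imwrite("pics/side4.png",i["frame"][:,:,::-1])
to(robot.get_state(),[.443,.195,.100])
E
```

```text
tcp [0.4442 0.1955 0.1036] toolx yaw deg 97.24 z [ 0.003  0.001 -1.   ] q [ 0.41  0.22 -0.55  0.8  -0.    1.86] F [-1.7  -1.24 12.47] w 0.00014025528934135263 t 7.5
shift cm [-0.03 -0.13  0.36]
```

View pics/side4.png

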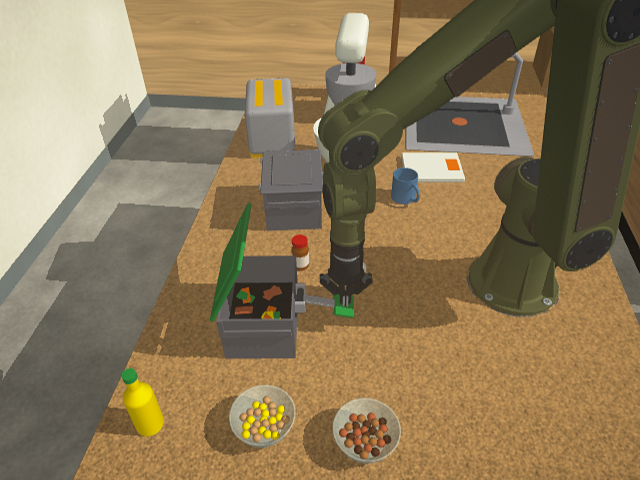

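The lid is steep and wide open (side view (235,260)). The 12–14 N reading fits the start of contact with the stop. I'll press 2 mm more and hold.

Emit:
{"api": "drive_tool", "payload": {
  "rows": [
    {"hand": 1, "xyz": [0, 0, 0.1], "spin": 0},
    {"hand": 1, "xyz": [0, 0, 0.2], "spin": 0},
    {"hand": 1, "xyz": [0, 0, 0.2], "spin": 0},
    {"hand": 1, "xyz": [0, 0, 0.2], "spin": 0},
    {"hand": 1, "xyz": [0, 0, 0.2], "spin": 0},
    {"hand": 1, "xyz": [0, 0, 0.2], "spin": 0},
    {"hand": 1, "xyz": [0, 0, 0.2], "spin": 0},
    {"hand": 1, "xyz": [0, 0, 0.2], "spin": 0},
    {"hand": 1, "xyz": [0, 0, 0.2], "spin": 0},
    {"hand": 1, "xyz": [0, 0, 0.2], "spin": 0}
  ]
}}

```text
time: 8.33
tool_pos: [0.4445, 0.1956, 0.1027]
tcp_rot: [0.001, 0.661, 0.75, 0.002]
ft_force: [-4.7, -2.2, 22.1]
width: 0.0001
```

```bash
python3 - <<'E'
from h import *
from bench import robot
i=robot.get_image("side"); cv2.imwrite("pics/side5.png",cv2.resize(i["frame"][180:360,200:400,::-1],None,fx=3,fy=3))
s=robot.get_state();to(s,[.443,.195,.100])
# predict lid edge projection: caddy yaw 7deg, hinge at far edge, lid tilt a
f=240/np.tan(np.radians(i["vertical_fov"])/2);M=R.from_quat(np.roll(i["rotation"],-1))
y=np.radians(7);ex=np.array([np.cos(y),np.sin(y),0]);ey=np.array([-np.sin(y),np.cos(y),0])
h=np.array([.648,.2205,.148])+ex*.09
for a in (0,.8,.95,1.02,1.1):
    o=[]
    for w in (.111,-.111):
        p=h+ey*w+.184*(-np.cos(a)*ex+np.sin(a)*np.array([0,0,1]))
        c=M.inv().apply(p-np.array(i["eye"])); o.append((c[:2]/c[2]*f+[i["cx"],i["cy"]]).round(1))
    print(a,o,[(q-[200,180])*3 for q in o])
E
```

```text
tcp [0.4445 0.1955 0.1027] toolx yaw deg 97.24 z [ 0.004  0.001 -1.   ] q [ 0.41  0.22 -0.55  0.8  -0.    1.86] F [-5.18 -2.78 22.62] w 0.0002746577547077667 t 8.3833
shift cm [-0.03 -0.16  0.27]
0 [array([296.7, 319.8]), array([299.6, 251.3])] [array([290.1, 419.4]), array([298.8, 213.9])]
0.8 [array([266.9, 278.6]), array([273.9, 210.8])] [array([200.7, 295.8]), array([221.7,  92.4])]
0.95 [array([255.8, 272.6]), array([264.3, 205.1])] [array([167.4, 277.8]), array([192.9,  75.3])]
1.02 [array([250.2, 270.2]), array([259.5, 202.7])] [array([150.6, 270.6]), array([178.5,  68.1])]
1.1 [array([243.5, 267.7]), array([253.7, 200.3])] [array([130.5, 263.1]), array([161.1,  60.9])]
```

View pics/side5.png

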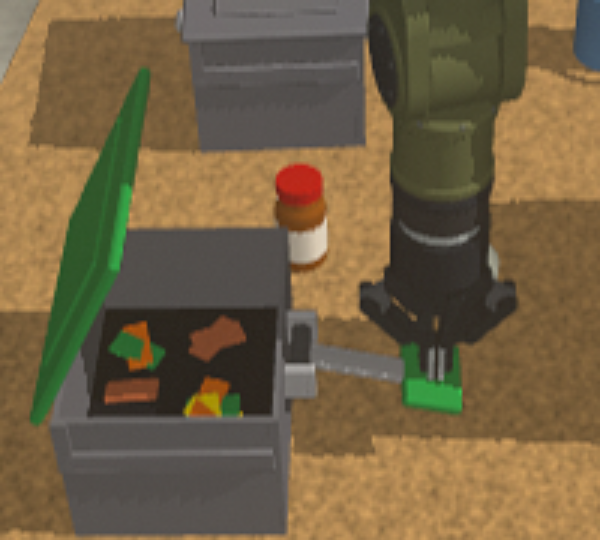

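The far corner of the lid edge is at (145,70) and the near one at about (125,265). Both match my projection for 1.1 rad, and the 22 N force shows the lever is on its stop. I'll keep holding.

Emit:
{"api": "drive_tool", "payload": {
  "rows": [
    {"hand": 1, "xyz": [0, 0, 0], "spin": 0},
    {"hand": 1, "xyz": [0, 0, 0], "spin": 0},
    {"hand": 1, "xyz": [0, 0, 0], "spin": 0},
    {"hand": 1, "xyz": [0, 0, 0], "spin": 0},
    {"hand": 1, "xyz": [0, 0, 0], "spin": 0},
    {"hand": 1, "xyz": [0, 0, 0], "spin": 0},
    {"hand": 1, "xyz": [0, 0, 0], "spin": 0},
    {"hand": 1, "xyz": [0, 0, 0], "spin": 0},
    {"hand": 1, "xyz": [0, 0, 0], "spin": 0},
    {"hand": 1, "xyz": [0, 0, 0], "spin": 0}
  ]
}}

```text
time: 9.22
tool_pos: [0.4445, 0.1955, 0.1027]
tcp_rot: [0.001, 0.661, 0.75, 0.002]
ft_force: [-4.9, -1.8, 23.8]
width: -0.0005
```

Emit:
{"api": "drive_tool", "payload": {
  "rows": [
    {"hand": 1, "xyz": [0, 0, 0], "spin": 0},
    {"hand": 1, "xyz": [0, 0, 0], "spin": 0},
    {"hand": 1, "xyz": [0, 0, 0], "spin": 0},
    {"hand": 1, "xyz": [0, 0, 0], "spin": 0},
    {"hand": 1, "xyz": [0, 0, 0], "spin": 0},
    {"hand": 1, "xyz": [0, 0, 0], "spin": 0},
    {"hand": 1, "xyz": [0, 0, 0], "spin": 0},
    {"hand": 1, "xyz": [0, 0, 0], "spin": 0},
    {"hand": 1, "xyz": [0, 0, 0], "spin": 0},
    {"hand": 1, "xyz": [0, 0, 0], "spin": 0}
  ]
}}

```text
time: 10.05
tool_pos: [0.4445, 0.1956, 0.1027]
tcp_rot: [0.001, 0.661, 0.75, 0.002]
ft_force: [-4.8, -3.7, 23.9]
width: -0.0
```

Emit:
{"api": "drive_tool", "payload": {
  "rows": [
    {"hand": 1, "xyz": [0, 0, 0], "spin": 0},
    {"hand": 1, "xyz": [0, 0, 0], "spin": 0},
    {"hand": 1, "xyz": [0, 0, 0], "spin": 0},
    {"hand": 1, "xyz": [0, 0, 0], "spin": 0},
    {"hand": 1, "xyz": [0, 0, 0], "spin": 0},
    {"hand": 1, "xyz": [0, 0, 0], "spin": 0},
    {"hand": 1, "xyz": [0, 0, 0], "spin": 0},
    {"hand": 1, "xyz": [0, 0, 0], "spin": 0},
    {"hand": 1, "xyz": [0, 0, -0.1], "spin": 0},
    {"hand": 1, "xyz": [0, 0, -0.2], "spin": 0}
  ]
}}

```text
time: 10.88
tool_pos: [0.4441, 0.1955, 0.1039]
tcp_rot: [0.001, 0.661, 0.75, 0.001]
ft_force: [-1.6, -0.1, 9.7]
width: -0.0
```

Emit:
{"api": "drive_tool", "payload": {
  "rows": [
    {"hand": 1, "xyz": [0, 0, -0.2], "spin": 0},
    {"hand": 1, "xyz": [0, 0, -0.4], "spin": 0},
    {"hand": 1, "xyz": [0, 0, -0.6], "spin": 0},
    {"hand": 1, "xyz": [0, 0, -0.8], "spin": 0},
    {"hand": 1, "xyz": [0, 0, -1], "spin": 0},
    {"hand": 1, "xyz": [0, 0, -1.2], "spin": 0},
    {"hand": 1, "xyz": [0, 0, -1.4], "spin": 0},
    {"hand": 1, "xyz": [0, 0, -1.6], "spin": 0},
    {"hand": 1, "xyz": [0, 0, -1.8], "spin": 0},
    {"hand": 1, "xyz": [0, 0, -2], "spin": 0}
  ]
}}

```text
time: 11.72
tool_pos: [0.4423, 0.1951, 0.1223]
tcp_rot: [-0.0, 0.661, 0.75, -0.0]
ft_force: [-2.4, 1.0, 4.7]
width: -0.0
```

Emit:
{"api": "drive_tool", "payload": {
  "rows": [
    {"hand": 1, "xyz": [0, 0, -0.2], "spin": 0},
    {"hand": 1, "xyz": [0, 0, -0.4], "spin": 0},
    {"hand": 1, "xyz": [0, 0, -0.6], "spin": 0},
    {"hand": 1, "xyz": [0, 0, -0.8], "spin": 0},
    {"hand": 1, "xyz": [0, 0, -1], "spin": 0},
    {"hand": 1, "xyz": [0, 0, -1.2], "spin": 0},
    {"hand": 1, "xyz": [0, 0, -1.4], "spin": 0},
    {"hand": 1, "xyz": [0, 0, -1.6], "spin": 0},
    {"hand": 1, "xyz": [0, 0, -1.8], "spin": 0},
    {"hand": 1, "xyz": [0, 0, -2], "spin": 0}
  ]
}}

```text
time: 12.55
tool_pos: [0.4436, 0.1953, 0.1428]
tcp_rot: [0.001, 0.661, 0.75, 0.001]
ft_force: [0.3, 1.1, 4.1]
width: 0.0004
```

Emit:
{"api": "drive_tool", "payload": {
  "rows": [
    {"hand": 1, "xyz": [0, 0, -0.2], "spin": 0},
    {"hand": 1, "xyz": [0, 0, -0.4], "spin": 0},
    {"hand": 1, "xyz": [0, 0, -0.6], "spin": 0},
    {"hand": 1, "xyz": [0, 0, -0.8], "spin": 0},
    {"hand": 1, "xyz": [0, 0, -1], "spin": 0},
    {"hand": 1, "xyz": [0, 0, -1.2], "spin": 0},
    {"hand": 1, "xyz": [0, 0, -1.4], "spin": 0},
    {"hand": 1, "xyz": [0, 0, -1.6], "spin": 0},
    {"hand": 1, "xyz": [0, 0, -1.8], "spin": 0},
    {"hand": 1, "xyz": [0, 0, -2], "spin": 0}
  ]
}}

```text
time: 13.38
tool_pos: [0.442, 0.1949, 0.1621]
tcp_rot: [-0.0, 0.661, 0.75, -0.001]
ft_force: [-0.1, -0.1, 0.2]
width: -0.0002
```

```bash
python3 - <<'E'
from h import *
from bench import robot
i=robot.get_image("side"); cv2.imwrite("pics/side6.png",cv2.resize(i["frame"][180:360,200:400,::-1],None,fx=3,fy=3))
s=robot.get_state();to(s,[.443,.195,.200])
E
```

```text
tcp [0.4415 0.1948 0.1621] toolx yaw deg 97.26 z [-0.003 -0.001 -1.   ] q [ 0.42  0.16 -0.47  0.95  0.    1.86] F [-0.12  0.28  0.5 ] w -0.00018589456156655918 t 13.4333
shift cm [-0.    0.14 -3.79]
```

View pics/side6.png

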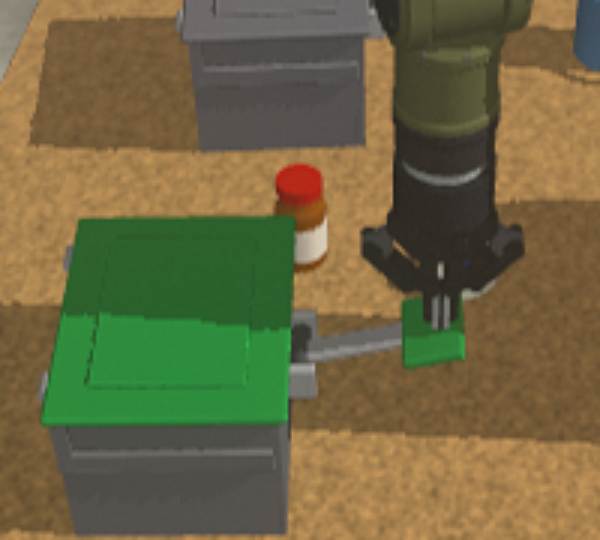

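The lid is flat and shut, its front edge near (292,415), and the tips are clear of the pad. I'll back off upward.

Emit:
{"api": "drive_tool", "payload": {
  "rows": [
    {"hand": 1, "xyz": [0, 0, -0.3], "spin": 0},
    {"hand": 1, "xyz": [0, 0, -1], "spin": 0},
    {"hand": 1, "xyz": [0, 0, -2], "spin": 0},
    {"hand": 1, "xyz": [0, 0, -3], "spin": 0},
    {"hand": 1, "xyz": [0, 0, -4], "spin": 0},
    {"hand": 1, "xyz": [0, 0, -5], "spin": 0},
    {"hand": 1, "xyz": [0, 0, -6], "spin": 0},
    {"hand": 1, "xyz": [0, 0, -6.7], "spin": 0},
    {"hand": 1, "xyz": [0, 0, -7], "spin": 0},
    {"hand": 1, "xyz": [0, 0, -7], "spin": 0}
  ]
}}

```text
time: 14.27
tool_pos: [0.4433, 0.1954, 0.2333]
tcp_rot: [0.0, 0.661, 0.75, 0.001]
ft_force: [-0.6, 0.5, -0.1]
width: -0.0003
```

```bash
python3 - <<'E'
from h import *
from bench import robot
for c in ("side","top"):
    i=robot.get_image(c); cv2.imwrite(f"pics/{c}7.png",i["frame"][:,:,::-1])
    for q in ("green_pad","timer","spice_jar","mug","mixing_bowl"):
        print(c,q,[(d["conf"],d["point"]) for d in robot.landmark_of(q,c)][:1])
to(robot.get_state(),[.443,.195,.200])
E
```

```text
side green_pad [(0.7, [0.4454, 0.1917, 0.1337])]
side timer [(0.85, [0.4323, 0.0121, 0.0004])]
side spice_jar [(0.7, [0.5843, -0.0004, -0.0058])]
side mug [(0.75, [0.3002, -0.3534, 0.0038])]
side mixing_bowl []
top green_pad [(0.92, [0.4455, 0.1957, 0.1336])]
top timer [(0.8, [0.4357, 0.0122, 0.0001])]
top spice_jar [(0.74, [0.5849, -0.0012, -0.0031])]
top mug [(0.62, [0.591, 0.4966, 0.0025])]
top mixing_bowl [(0.69, [0.5222, -0.5491, 0.0007])]
tcp [0.4428 0.1951 0.2322] toolx yaw deg 97.25 z [-0. -0. -1.] q [ 0.42  0.11 -0.36  1.1  -0.    1.86] F [ 0.54  0.06 -0.24] w 4.988991200491331e-05 t 14.8667
shift cm [-0.02  0.02  3.22]
```

View pics/side7.png

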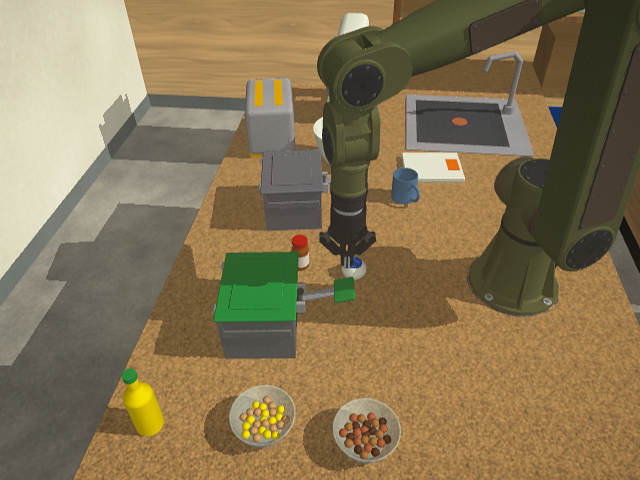

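Both lids are shut, the green pad is back at (344,290), and the gripper is clear. Everything else stands where it was.

```bash
python3 -c "
from bench import robot
print(robot.job_done())"
```

```text
the job is handed in; nothing more can be done
None
```

The green caddy was opened by its lever, held open, let down softly and left shut, and the job is handed in. No verdict was reported.

- **Open and hold:** I pressed the green lever with the closed fingertips down onto its rubber stop, with about 23 N on the pad. The lid edge in the picture matched my projection for 1.1 rad, and it stayed wide open for about 3.4 s.
- **Closing:** I let the lever rise at about 24 mm/s, so the lid took about 2.5 s to come down. The fingers still carried 4 to 5 N on the way, so the lever stayed under them.
- **Last checks:**
  - The green pad is back at 133–134 mm, both lids look shut, and the gripper is 75 mm clear of the pad with no force reading.
  - The timer and jar measured within about 4 mm of their starting points in both cameras, and the mug did in the side view. The bowls were never approached and look unmoved.
- **Detections that disagreed:** The top camera reported the mug at (0.591, 0.497), which I take to be a false hit on another object. The mixing bowl was found only by the top camera, about 6 mm from its first reading, which I put down to detector noise.

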